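# Shake-check a parts tin at the welding bench

### The arm

A 7-joint arm with a two-finger parallel gripper is mounted at the origin on the work surface. World frame = base frame: x ahead of the robot, y to its left, z up, the work surface at z = 0. Lengths are in m, angles in rad, forces in N, time in s.
With the tool pointing down it reaches from about 0.4 to 0.875 m from the base axis. Payload 6.5 kg.
Tool frame: the origin (TCP) lies between the finger pads; the fingertips stand 22 mm ahead of it and the grasp point (between the pads) lies 3 mm ahead of it; z points along the fingers, y is the line along which they close (so a half turn about z gives the same grasp; the last joint's range is limited). The gripper opens to 88 mm and grips with 3 to 60 N. Pads are 18 mm wide; open, the fingers measure 123 mm over their backs; the gripper's body (75 mm by 187 mm) begins 45 mm behind the grasp point.
Start: joints at [-1.256, 0.536, -0.004, 1.538, 0.003, 1.067, -0.071], TCP at [0.242, 0.603, 0.261] pointing down, gripper open.
Joint ranges: [-2.7, 2.7], [-0.37, 2.16], [-1.27, 1.26], [0.24, 2.4], [-1.31, 4.45], [0.19, 1.91], [-2.76, 2.76]. Speed limits (rad/s): [2.39, 2.39, 3.14, 3.14, 3.14, 3.14, 3.14].

### API

Orientations are given as a rotation vector (axis times angle).
In Python, from station import state, get_image, camera_info, job_done gives the robot as it stands.
- The arm moves only by the tool move_arm, never from a script. Its argument "rows" is a list of rows, each a list of 7 numbers: the finger opening in m, from 0 to 0.0881, then the shift along the world's x, y, z in m, then the turn, a rotation vector about the world's x, y, z in degrees. A call has 1 to 8 rows; each row is the pose to reach, as a shift and turn from the pose commanded when the call began; what a row does not reach only later rows make up. A row lasts 1/8 s, in which the tool goes at most 62.5 mm and 10.7 degrees, less where a joint would pass 70% of its speed; a pose out of reach is approached as far as the arm can. A call with a gripper value outside its range is refused whole. The fingers move at their own pace and stop on an object; "force" is the grip in N (left out, the last holds). Time passes only in rows, so rows that repeat a pose let the fingers close. It gives the time, the measured TCP pose, the force, the opening and the grip force at its end, in the units of the state.
- state(): the state, without advancing time (a new reading comes with each control period).
- get_image(name): name is "side" or "top"; returns the picture (480x640x3 uint8, blue, green, red); there is no depth.
- camera_info(name): a dict with "fx", "fy", "cx", "cy" (pixels), "origin" and "orientation" of the camera in the world. Camera axes: x right, y up, looking along -z (the intrinsics and any distortion apply to the point x, -y, -z); pixel columns grow to the right and rows downward; lengths in m; the calibration is good to about 2 mm. A picture is of the moment at which its call begins. camera_info takes no time and is no camera call.
- job_done(): hands the job in; it is judged then, once.
The state is a dict: "clock": time; "joints": joint angles; "dq": joint speeds; "joint_torque": joint torques, N m; "tool_pos": TCP position; "ee_rot": TCP orientation; "ft_force": force on the tool from outside, world axes, zero at the start; "ft_torque": the same for the moment, N m; "grip_width": finger opening in m; "grip_force": force on a finger pad.
Only numpy, scipy, OpenCV 4.12 (cv2) and the standard library are available. Lean on these libraries where they do the work, as an engineer would, in place of code of your own. Each camera call takes 0.05 s, during which the arm holds its last target. There are 200 camera calls.

### The job

The oblong lidded tin should have been emptied: pick it up level and, holding it a good hand's breadth (10 cm) clear of the bench, rock it steeply over end to end at least twice, coming back level in between, while feeling for anything that weighs or rolls inside. If it is empty, set it down flat in the shallow open tray; if something is still in it, set it down flat on the thick steel plate with the four holes. Set it down upright without dropping it, and do not disturb the round can.

Things in the scene. Friction and masses are not known exactly. Their poses are not given: they have to be found in the camera images.
- tin: Closed oblong bare-metal tin, lid fixed, 130 (x, its long axis) x 54 (y) x 52 mm high (z); starts upright on the bench. Origin: centre of its underside. Grip across the 54 mm width, 60 N is safe. Weighs 160 to 250 g empty, 440 to 530 g if a 280 g round steel offcut is shut inside, which rolls from end to end when x is tipped 30 degrees (20 degrees from level already counts as steep).
- tray: Fixed shallow open tray of grey painted sheet on the bench, 220 (its x) x 180 (its y) x 30 mm high, walls and floor 4 to 5 mm thick, for empty tins. Origin: centre of its underside; z up. It may stand on the left or right.
- plate: Fixed flat bare steel plate lying on the bench, 220 (its x) x 180 (its y) x 12 mm thick, with a 16 mm hole near each corner, for tins that still hold something. Origin: centre of its underside; z up. It lies on the side opposite the tray.
- round_can: Loose round metal can, 64 mm diameter, 65 mm high, standing on the bench beyond the tin; a bystander to be left alone. Origin: centre of its underside; z up.

How it is judged:
On the way, in this order (a step that is already met when the one before it is completed fails the run):
1. the tin is held level, clear of the bench (height (world z) of tin above 0.06 m and angle between tin's own z axis and vertical below 0.2 rad and contact force between the fingers and tin above 0.5 N), for 0.1 s.
2. held clear, it is rocked steeply over end to end (20 degrees or more) (height (world z) of tin above 0.04 m and angle between tin's own z axis and vertical above 0.35 rad and (angle between tin's own x axis and vertical below 1.2708 rad or angle between tin's own x axis and vertical above 1.8708 rad) and contact force between the fingers and tin above 0.5 N), for 0.05 s.
3. still held clear, it is back level (height (world z) of tin above 0.04 m and angle between tin's own z axis and vertical below 0.2 rad and contact force between the fingers and tin above 0.5 N), for 0.02 s.
4. held clear, it is rocked steeply over end to end a second time (all of step 2), for 0.05 s.
At the end, for the whole second after the job is handed in: The tin rests still, upright within about 6 degrees: flat on the tray floor if empty (weight on the tray under 3.5 N), or flat on the plate if the offcut is in it (weight on the plate over 3.5 N); its centre within 100 mm in x and 80 mm in y of the centre of tray or plate (((x of tin in the frame of tray between -0.1 and 0.1 m and y of tin in the frame of tray between -0.08 and 0.08 m and z of tin in the frame of tray between -0.001 and 0.01 m and contact force between tin and tray between 0.8 and 3.5 N) or (x of tin in the frame of plate between -0.1 and 0.1 m and y of tin in the frame of plate between -0.08 and 0.08 m and z of tin in the frame of plate between 0.008 and 0.016 m and contact force between tin and plate between 3.5 and 9 N)) and angle between tin's own z axis and vertical below 0.1 rad and linear speed of tin below 0.02 m/s); the robot touches nothing.
It fails at once if the tin is let go in the air (more than about 30 mm up) (height (world z) of tin above 0.045 m and contact force between the fingers and tin below 0.05 N).
It fails at once if the round can is moved more than 30 mm (distance of round_can from where it was at the start of the episode above 0.03 m).
It also fails if it takes over 56 s, if anything falls off the work surface, if the arm or the gripper's body presses on something with over 40 N, if the wrist force passes 120 N, or if a joint passes its speed limit or range.

## Working session

There is one attempt and no reset: what is moved stays moved. The work goes in short steps, Python scripts to look and compute and a tool call to move; the robot and the scene stay as the last step left them, time stands still between calls to the robot, and variables do not carry over. Pictures are saved under pics/ and viewed, at most 10 in all, crops included, and the job is handed in when it is done.

Besides the shell and the picture viewer there is one more tool, called after ">>>" as a command line: name --pt "numbers of a row" for each row, then --argument value for the rest. move_arm: Moves the arm, as the interface text tells. Its arguments: {"type":"object","properties":{"rows":{"type":"array","items":{"type":"array","items":{"type":"number"}}},"force":{"type":"number"}},"required":["rows"]}

```bash
mkdir -p pics; ls; python3 - <<'E'
from station import *
import cv2,numpy as np
s=state();print(s)
for n in("top","side"):
    print(n,camera_info(n));cv2.imwrite(f"pics/{n}0.png",get_image(n))
E
```

```text
pics
{'clock': 0.0, 'joints': array([-1.25621923,  0.53714844, -0.00444892,  1.53882789,  0.00260835,
        1.06728199, -0.0712253 ]), 'dq': array([-0.00021817, -0.00088801,  0.00066661, -0.00037367,  0.00063399,
       -0.00076762, -0.00092295]), 'joint_torque': array([ 8.19824509e-04, -5.70979071e+01,  9.91305113e-01, -2.51596677e+01,
       -5.61623240e-02,  1.79563905e-02,  1.48248200e-04]), 'tool_pos': array([0.24137031, 0.60292891, 0.25986807]), 'ee_rot': array([-5.94388321e-01, -3.08465536e+00,  2.58983475e-03]), 'ft_force': array([0.72326516, 0.16375871, 1.07702105]), 'ft_torque': array([ 0.0272604 , -0.05243227,  0.05781822]), 'grip_force': 0.0, 'grip_width': 0.08808268174482299}
top {'fx': 484.0020203696111, 'fy': 484.0020203696111, 'cx': 320.6127635122568, 'cy': 243.8938476017407, 'origin': array([ 0.40362371, -0.01214815,  1.01903791]), 'orientation': array([ 0.16634671, -0.14702945, -1.47360368])}
side {'fx': 452.6621165112969, 'fy': 452.6621165112969, 'cx': 320.83680098666, 'cy': 239.09473387307, 'origin': array([ 0.32565623, -0.66123637,  0.78784361]), 'orientation': array([ 0.755467  , -0.13403027, -0.36763384])}
```

View pics/top0.png

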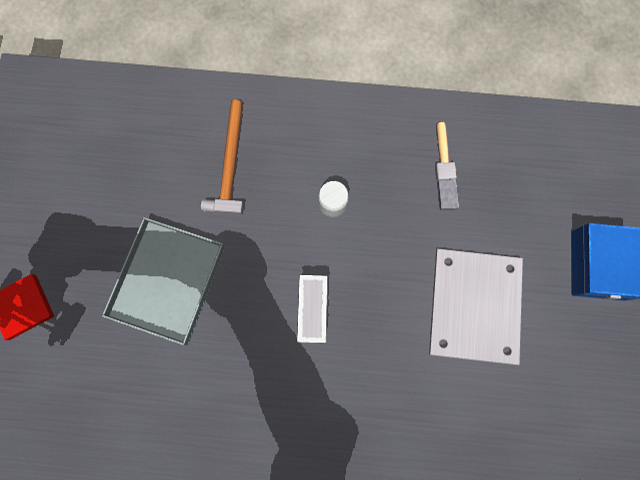

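View pics/side0.png

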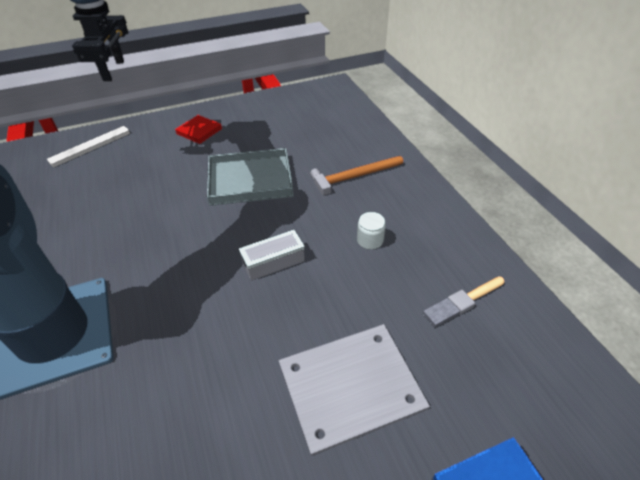

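The top view shows the tin at about (313,308), with its long axis running near vertical. The tray is on the left at about (163,280), the plate on the right at about (477,306), and the can at (334,195).

```bash
cat > h.py <<'E'
from station import *
import cv2,numpy as np
from scipy.spatial.transform import Rotation as R
def ray(n,uv,z):
    c=camera_info(n);uv=np.atleast_2d(uv).astype(float)
    d=np.c_[(uv[:,0]-c["cx"])/c["fx"],-(uv[:,1]-c["cy"])/c["fy"],-np.ones(len(uv))]
    d=R.from_rotvec(c["orientation"]).apply(d);o=np.array(c["origin"])
    return o+d*((z-o[2])/d[:,2])[:,None]
def rect(n,im,box,z,th):
    x0,y0,x1,y1=box;g=cv2.cvtColor(im,cv2.COLOR_BGR2GRAY)[y0:y1,x0:x1]
    cs,_=cv2.findContours((g>th).astype(np.uint8),cv2.RETR_EXTERNAL,cv2.CHAIN_APPROX_NONE)
    c=max(cs,key=cv2.contourArea)[:,0]+[x0,y0]
    P=ray(n,c,z)[:,:2]
    (cx,cy),(w,h),a=cv2.minAreaRect((P*1000).astype(np.float32))
    if w<h:w,h,a=h,w,a-90
    print(n,"centre mm",round(cx,1),round(cy,1),"size",round(w),round(h),"long axis deg",round(a,1),"npx",len(c))
E
python3 - <<'E'
from h import *
t=cv2.imread("pics/top0.png");s=cv2.imread("pics/side0.png")
rect("top",t,(285,262,340,355),.052,140)
rect("top",t,(420,235,535,375),.012,120)
T=ray("top",[(146,218),(222,243),(185,344),(104,316)],.03)[:,:2];print("tray",T.mean(0),np.linalg.norm(T-np.roll(T,1,0),axis=1),T)
print("can",ray("top",(334,190),.065), "side",ray("side",(371,220),.065))
S=ray("side",[(239,251),(298,233),(305,245),(247,266)],.052)[:,:2];print("tin side",S.mean(0),np.linalg.norm(S-np.roll(S,1,0),axis=1))
r=R.from_rotvec(state()["ee_rot"]).as_matrix();print(r)
E
```

```text
top centre mm 469.8 14.3 size 133 56 long axis deg 3.8 npx 186
top centre mm 509.9 -324.2 size 223 181 long axis deg -1.2 npx 385
tray [0.50232976 0.32279849] [0.21671233 0.17152905 0.21673143 0.17644436] [[0.62730989 0.38192917]
 [0.58848767 0.21485119]
 [0.3767867  0.26127548]
 [0.41673477 0.43313811]]
can [[ 0.71356774 -0.00819341  0.065     ]] side [[ 0.70376749 -0.00486584  0.065     ]]
tin side [0.4704482  0.00875367] [0.04891575 0.13888425 0.04117768 0.13616137]
[[-9.28403273e-01  3.71573847e-01 -4.88816554e-04]
 [ 3.71574151e-01  9.28402018e-01 -1.53045459e-03]
 [-1.14858627e-04 -1.60251065e-03 -9.99998709e-01]]
```

>>> move_arm --pt "0.088 0.228 -0.59 -0.06 0 0 25.6" --pt "0.088 0.228 -0.59 -0.06 0 0 25.6" --pt "0.088 0.228 -0.59 -0.06 0 0 25.6" --pt "0.088 0.228 -0.59 -0.06 0 0 25.6" --pt "0.088 0.228 -0.59 -0.06 0 0 25.6" --pt "0.088 0.228 -0.59 -0.06 0 0 25.6" --pt "0.088 0.228 -0.59 -0.06 0 0 25.6" --pt "0.088 0.228 -0.59 -0.06 0 0 25.6" --force 60

```text
clock: 1.1
tool_pos: [0.4214, 0.1372, 0.2134]
ee_rot: [-0.104, 3.139, 0.0]
ft_force: [-0.9, 0.8, 0.2]
grip_width: 0.0879
grip_force: 0.0
```

>>> move_arm --pt "0.088 0 0 0 0 0 0"

```text
clock: 1.23
tool_pos: [0.4218, 0.1342, 0.213]
ee_rot: [0.09, -3.14, 0.003]
ft_force: [-0.3, -0.3, -0.3]
grip_width: 0.088
grip_force: 0.0
```

>>> move_arm --pt "0.088 0.048 -0.121 -0.06 0 0 0" --pt "0.088 0.048 -0.121 -0.06 0 0 0" --pt "0.088 0.048 -0.121 -0.06 0 0 0" --pt "0.088 0.048 -0.121 -0.06 0 0 0"

```text
clock: 1.72
tool_pos: [0.4687, 0.018, 0.1529]
ee_rot: [0.101, -3.139, 0.0]
ft_force: [0.8, 0.9, -0.2]
grip_width: 0.0879
grip_force: 0.0
```

```bash
python3 - <<'E'
from h import *
s=state();print(s["tool_pos"],s["ee_rot"],s["joints"])
t=get_image("top");a=get_image("side")
cv2.imwrite("pics/1.png",np.hstack([cv2.resize(t[180:420,180:460],(400,343)),cv2.resize(a[130:370,130:410],(400,343))]))
E
```

```text
[0.46874107 0.01802669 0.15288833] [ 1.01372195e-01 -3.13852820e+00  1.39272310e-04] [-0.22329769  0.40027254  0.10746127  2.09380015 -0.06898801  0.65217139
  1.56602083]
```

View pics/1.png

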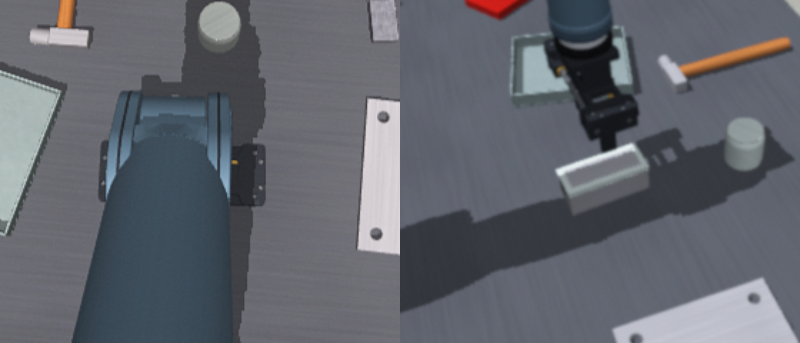

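The top crop is hidden by the arm. The side crop shows the fingers over the tin, with the tin undisturbed and the can clear. Now I descend.

>>> move_arm --pt "0.088 0.001 -0.005 -0.05 0 0 0.3" --pt "0.088 0.001 -0.005 -0.09 0 0 0.3" --pt "0.088 0.001 -0.005 -0.119 0 0 0.3" --pt "0.088 0.001 -0.005 -0.119 0 0 0.3"

```text
clock: 2.33
tool_pos: [0.4687, 0.015, 0.0336]
ee_rot: [0.116, -3.136, -0.001]
ft_force: [0.2, 0.7, 0.6]
grip_width: 0.088
grip_force: 0.0
```

>>> move_arm --pt "0.03 0 0 0 0 0 0" --pt "0.03 0 0 0 0 0 0" --pt "0.03 0 0 0 0 0 0" --pt "0.03 0 0 0 0 0 0" --pt "0.03 0 0 0 0 0 0" --force 60

```text
clock: 2.95
tool_pos: [0.4705, 0.0134, 0.0352]
ee_rot: [-0.112, 3.139, 0.001]
ft_force: [-1.8, 1.4, 7.6]
grip_width: 0.0536
grip_force: 60.0
```

>>> move_arm --pt "0.03 0 0 0.03 0 0 0" --pt "0.03 0 0 0.08 0 0 0" --pt "0.03 0.02 0 0.14 0 0 0" --pt "0.03 0.07 0 0.19 0 0 0" --pt "0.03 0.1 0 0.22 0 0 0" --pt "0.03 0.1 0 0.22 0 0 0" --pt "0.03 0.1 0 0.22 0 0 0" --pt "0.03 0.1 0 0.22 0 0 0"

```text
clock: 3.95
tool_pos: [0.5681, 0.013, 0.2529]
ee_rot: [0.112, -3.136, 0.0]
ft_force: [1.1, -0.7, -4.2]
grip_width: 0.0535
grip_force: 60.0
```

>>> move_arm --pt "0.03 0 0 0 0 0 0" --pt "0.03 0 0 0 0 0 0" --pt "0.03 0 0 0 0 0 0" --pt "0.03 0 0 0 0 0 0"

```text
clock: 4.45
tool_pos: [0.5699, 0.0132, 0.2545]
ee_rot: [0.112, -3.14, -0.0]
ft_force: [-0.2, 0.4, -4.4]
grip_width: 0.0535
grip_force: 60.0
```

```bash
cat >f.py <<'E'
from h import *
f=[];m=[]
for i in range(12):
    get_image("side");s=state();f.append(s["ft_force"]);m.append(s["ft_torque"])
print("F",np.mean(f,0),np.std(f,0),"M",np.mean(m,0),np.std(m,0),"pos",s["tool_pos"],s["ee_rot"],"q",s["joints"].round(3),s["grip_force"],s["clock"])
E
python3 f.py
```

```text
F [ 0.17915634 -0.03508387 -4.44623233] [0.477746   0.45343381 0.39264942] M [0.03813072 0.00592262 0.00435397] [0.01894218 0.02441816 0.02842754] pos [0.57000636 0.01314253 0.25449901] [-1.11983670e-01  3.13954738e+00  3.32748320e-06] q [-0.209  0.408  0.139  1.768 -0.067  0.97   1.599] 59.99412942677736 5.05
```

>>> move_arm --pt "0.03 0 0 0 -0.6 9 0" --pt "0.03 0 0 0 -1.2 18 0" --pt "0.03 0 0 0 -1.8 27 0" --pt "0.03 0 0 0 -2.3 35 0" --pt "0.03 0 0 0 -2.3 35 0" --pt "0.03 0 0 0 -2.3 35 0" --pt "0.03 0 0 0 -2.3 35 0" --pt "0.03 0 0 0 -2.3 35 0"

```text
clock: 6.05
tool_pos: [0.5699, 0.0131, 0.2556]
ee_rot: [0.09, -2.53, 0.024]
ft_force: [-0.8, 0.0, -4.1]
grip_width: 0.0536
grip_force: 60.0
```

```bash
python3 f.py; python3 -c "
from h import *
cv2.imwrite('pics/2.png',get_image('side'))"
```

```text
F [ 0.11778729  0.05676913 -4.37744206] [0.37344477 0.72014785 0.47830226] M [ 0.09625774 -0.94160084  0.00494149] [0.03575944 0.02881243 0.02210383] pos [0.56998794 0.01312764 0.25441522] [ 0.09011864 -2.52787644  0.02394299] q [-0.18   0.769  0.15   1.295 -0.089  1.697  1.621] 59.99416256323457 6.65
```

View pics/2.png

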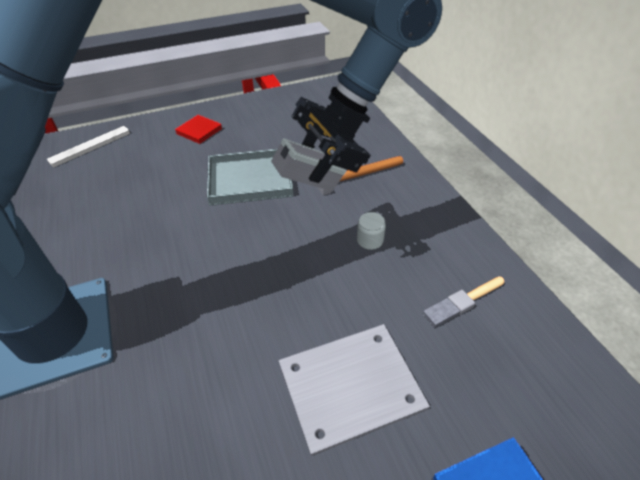

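The side view shows the tin in the fingers at about (310,165), tilted with its far end down. The can at (371,231) is untouched. Next I bring it level, then rock it the other way.

>>> move_arm --pt "0.03 0 0 0 0.6 -9 0" --pt "0.03 0 0 0 1.2 -18 0" --pt "0.03 0 0 0 1.8 -27 0" --pt "0.03 0 0 0 2.3 -35 0" --pt "0.03 0 0 0 2.3 -35 0" --pt "0.03 0 0 0 2.3 -35 0" --pt "0.03 0 0 0 2.3 -35 0" --pt "0.03 0 0 0 2.3 -35 0"

```text
clock: 7.7
tool_pos: [0.5705, 0.0132, 0.254]
ee_rot: [0.112, -3.138, 0.0]
ft_force: [0.3, 0.1, -4.0]
grip_width: 0.0538
grip_force: 60.0
```

```bash
python3 f.py
```

```text
F [ 0.07938434  0.16482175 -4.61068012] [0.36738372 0.80717962 0.45593181] M [0.02242105 0.10758321 0.01356338] [0.01987946 0.02404405 0.03163827] pos [0.57000228 0.01312501 0.25455368] [-1.11924715e-01  3.13949691e+00  1.45960180e-05] q [-0.211  0.408  0.142  1.768 -0.068  0.97   1.6  ] 59.994125850498676 8.3
```

>>> move_arm --pt "0.03 0 0 0 0.6 -9 0" --pt "0.03 0 0 0 1.2 -18 0" --pt "0.03 0 0 0 1.8 -27 0" --pt "0.03 0 0 0 2.3 -35 0" --pt "0.03 0 0 0 2.3 -35 0" --pt "0.03 0 0 0 2.3 -35 0" --pt "0.03 0 0 0 2.3 -35 0" --pt "0.03 0 0 0 2.3 -35 0"

```text
clock: 9.3
tool_pos: [0.5696, 0.0121, 0.2544]
ee_rot: [-0.089, 2.529, 0.023]
ft_force: [-0.4, -0.2, -4.3]
grip_width: 0.053
grip_force: 60.0
```

```bash
python3 f.py
```

```text
F [-0.09348574  0.03203813 -4.5153342 ] [0.88250646 0.51863292 0.83613915] M [-2.60241530e-02  9.85562199e-01  2.66821353e-04] [0.03691468 0.0795255  0.03131672] pos [0.5701077  0.01327417 0.25455174] [-0.09042567  2.5278404   0.02400684] q [ 0.373  0.245 -0.548  2.204  0.969  0.192  0.612] 59.9940574541688 9.9
```

>>> move_arm --pt "0.03 0 0 0 -0.6 9 0" --pt "0.03 0 0 0 -1.2 18 0" --pt "0.03 0 0 0 -1.8 27 0" --pt "0.03 0 0 0 -2.3 35 0" --pt "0.03 0 0 0 -2.3 35 0" --pt "0.03 0 0 0 -2.3 35 0" --pt "0.03 0 0 0 -2.3 35 0" --pt "0.03 0 0 0 -2.3 35 0"

```text
clock: 10.9
tool_pos: [0.5695, 0.0129, 0.2547]
ee_rot: [-0.112, 3.139, -0.001]
ft_force: [-0.4, 0.3, -3.8]
grip_width: 0.053
grip_force: 60.0
```

```bash
python3 f.py; python3 -c "
from h import *
cv2.imwrite('pics/3.png',get_image('side'))"
```

```text
F [-0.19720669  0.0279934  -4.31771289] [0.4163955  0.54237193 0.56741618] M [ 0.02629042 -0.12085175 -0.01433282] [0.03516715 0.03002982 0.03437906] pos [0.56999167 0.0131377  0.25447751] [ 1.11940513e-01 -3.13957801e+00 -3.93155274e-05] q [ 0.48   0.529 -0.792  1.727  0.423  1.065  1.189] 59.99418418854475 11.5
```

View pics/3.png

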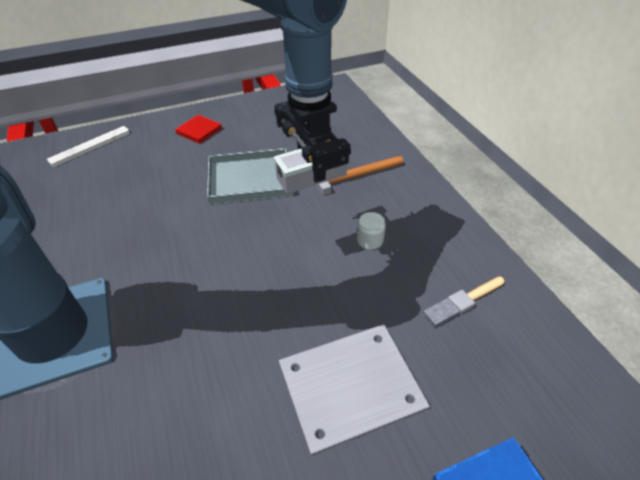

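The level moment about y swung from +0.11 to −0.12 N m between rocks, and the load is about 4.45 N. The offcut is inside, so the tin goes on the plate. The picture shows the tin level in the grip at about (295,170) and the can undisturbed.

>>> move_arm --pt "0.03 -0.01 -0.04 -0.0 0 0 0" --pt "0.03 -0.02 -0.09 -0.0 0 0 0" --pt "0.03 -0.03 -0.14 0 0 0 0" --pt "0.03 -0.04 -0.19 -0.0 0 0 0" --pt "0.03 -0.05 -0.24 -0.03 0 0 0" --pt "0.03 -0.06 -0.29 -0.06 0 0 0" --pt "0.03 -0.06 -0.32 -0.09 0 0 0" --pt "0.03 -0.06 -0.337 -0.11 0 0 0"

```text
clock: 12.55
tool_pos: [0.5089, -0.3262, 0.1428]
ee_rot: [0.107, -3.138, -0.0]
ft_force: [0.6, 0.0, -4.4]
grip_width: 0.0535
grip_force: 60.0
```

>>> move_arm --pt "0.03 0 0 0 0 0 0" --pt "0.03 0 0 0 0 0 0" --pt "0.03 0 0 0 0 0 0"

```text
clock: 12.92
tool_pos: [0.511, -0.3228, 0.1458]
ee_rot: [-0.115, 3.138, -0.001]
ft_force: [0.3, -0.1, -4.3]
grip_width: 0.0533
grip_force: 60.0
```

```bash
python3 f.py; python3 -c "
from h import *
t=get_image('top');a=get_image('side')
cv2.imwrite('pics/4.png',np.hstack([cv2.resize(t[200:440,360:640],(400,343)),cv2.resize(a[240:480,220:500],(400,343))]))"
```

```text
F [ 0.20739414 -0.1895287  -4.36404465] [0.37396077 0.67305885 0.50648507] M [ 0.06170418 -0.11519043  0.01088674] [0.0211869  0.02802616 0.03504388] pos [ 0.50997944 -0.32386039  0.14446673] [-1.11948488e-01  3.13959309e+00  9.35074935e-05] q [ 0.956  0.701 -0.66   1.72   0.526  0.905  1.719] 59.99403828755021 13.525
```

View pics/4.png

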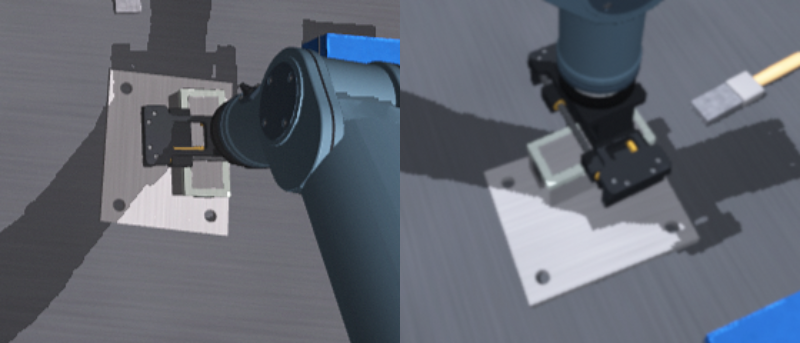

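The tin hangs level over the plate, and both crops agree. Now I lower it slowly.

>>> move_arm --pt "0.03 0 0 -0.03 0 0 0" --pt "0.03 0 0 -0.06 0 0 0" --pt "0.03 0 0 -0.08 0 0 0" --pt "0.03 0 0 -0.088 0 0 0" --pt "0.03 0 0 -0.093 0 0 0" --pt "0.03 0 0 -0.095 0 0 0" --pt "0.03 0 0 -0.095 0 0 0"

```text
clock: 14.5
tool_pos: [0.5104, -0.3241, 0.05]
ee_rot: [-0.112, 3.139, -0.001]
ft_force: [0.7, -0.4, -4.6]
grip_width: 0.0533
grip_force: 60.0
```

>>> move_arm --pt "0.03 0 0 -0.001 0 0 0" --pt "0.03 0 0 -0.002 0 0 0" --pt "0.03 0 0 -0.002 0 0 0"

```text
clock: 14.88
tool_pos: [0.51, -0.3239, 0.0475]
ee_rot: [0.112, -3.14, -0.0]
ft_force: [0.3, -0.2, -3.9]
grip_width: 0.0538
grip_force: 60.0
```

```bash
python3 f.py
```

```text
F [-0.33286276  0.00720808 -4.41382411] [0.62046605 0.51437445 0.37356332] M [ 0.06188432 -0.12239288 -0.01102151] [0.02715481 0.03349314 0.03375132] pos [ 0.51001793 -0.32382788  0.04749012] [-1.12046744e-01  3.13954748e+00  5.65595287e-05] q [ 0.897  0.834 -0.573  1.747  0.629  0.752  1.642] 59.993927367031574 15.475
```

>>> move_arm --pt "0.03 0 0 -0.001 0 0 0" --pt "0.03 0 0 -0.001 0 0 0" --pt "0.03 0 0 -0.0015 0 0 0" --pt "0.03 0 0 -0.0015 0 0 0"

```text
clock: 15.98
tool_pos: [0.5101, -0.3239, 0.0472]
ee_rot: [0.112, -3.139, 0.001]
ft_force: [-4.6, 1.2, 10.3]
grip_width: 0.0537
grip_force: 60.0
```

```bash
python3 f.py
```

```text
F [-4.6983067   1.68809863 10.44204646] [0.43957092 0.39161352 0.57086412] M [0.67065279 0.95128145 0.01366311] [0.02443111 0.0411305  0.02513029] pos [ 0.5101175  -0.32390685  0.04722783] [ 1.11656863e-01 -3.13941202e+00  9.65026984e-04] q [ 0.897  0.834 -0.573  1.747  0.63   0.752  1.641] 59.99470442533493 16.575
```

The tin is on the plate. I ease off slightly and release.

>>> move_arm --pt "0.03 0 0 0.0004 0 0 0" --pt "0.06 0 0 0.0004 0 0 0" --pt "0.088 0 0 0.0004 0 0 0" --pt "0.088 0 0 0.0004 0 0 0" --pt "0.088 0 0 0.0004 0 0 0" --pt "0.088 0 0 0.0004 0 0 0" --force 10

```text
clock: 17.32
tool_pos: [0.51, -0.3239, 0.0464]
ee_rot: [-0.112, 3.14, 0.0]
ft_force: [-0.3, 0.1, 0.0]
grip_width: 0.0879
grip_force: 0.0
```

>>> move_arm --pt "0.088 0 0 0.02 0 0 0" --pt "0.088 0 0 0.06 0 0 0" --pt "0.088 0 0 0.12 0 0 0" --pt "0.088 0 0 0.17 0 0 0" --pt "0.088 0 0.06 0.2 0 0 0" --pt "0.088 0 0.11 0.2 0 0 0" --pt "0.088 0 0.16 0.2 0 0 0" --pt "0.088 0 0.2 0.2 0 0 0"

```text
clock: 18.32
tool_pos: [0.5099, -0.1215, 0.248]
ee_rot: [-0.115, 3.138, -0.001]
ft_force: [0.4, -1.0, 0.4]
grip_width: 0.0883
grip_force: 0.0
```

```bash
python3 f.py; python3 -c "
from h import *
t=get_image('top');a=get_image('side')
cv2.imwrite('pics/5.png',np.hstack([cv2.resize(t[160:400,360:640],(400,343)),cv2.resize(a[180:480,220:570],(400,343))]))"
```

```text
F [0.04418896 0.40080482 0.0161561 ] [0.52365093 1.37425659 0.48158557] M [ 0.04978879 -0.00448976  0.01165937] [0.09556859 0.02881746 0.02344061] pos [ 0.509936   -0.12446238  0.24632901] [ 1.10272990e-01 -3.13953478e+00 -1.14525362e-04] q [ 0.779  0.46  -0.801  1.848  0.389  0.998  1.455] 0.0 18.925
```

View pics/5.png

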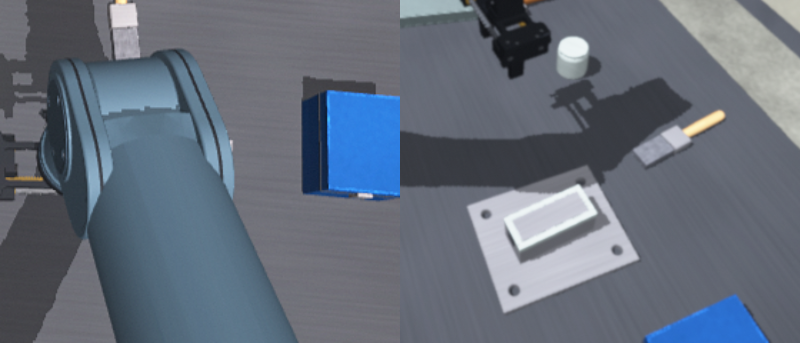

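The side crop shows the tin flat in the middle of the plate and the can standing in place. The gripper is empty and clear.

```bash
python3 -c "
from station import *
print(job_done())"
```

```text
the job is handed in; nothing more can be done
None
```

The tin still held the offcut (about 450 g, with the load shifting end to end when rocked), so I set it down flat and upright near the centre of the steel plate, left the can undisturbed, and handed the job in; no verdict was returned.

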